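# Nudge the fixture plate onto its locating pins

### The job

The aluminium fixture plate is lying askew on top of the two locating pins of its dark steel base. Without gripping or lifting it, push it sideways with the fingertips, square against the fence and along it, until both of its holes drop over the two pins and it lies flat on the base. Leave the gauge block, the knob cap and the marker where they are, and take the hand away.

Things in the scene. Friction and masses are not known exactly. Their poses are not given: they have to be found in the camera images.
- pin_base: Dark steel base fixed on the bench: slab 10 mm thick, from x = -70 to +56 mm and y = -105 to +105 mm about its origin, which is at bench height midway between the two pins. Its x points away from the robot, towards the fence; the base is turned up to 0.45 rad either way. A plate pushed square against the fence has its holes in line with the pins (1 mm beyond centre, within the play)
- fixture_plate: Loose aluminium plate 84 (x) x 144 (y) x 8 mm, 0.3 kg, four 2 mm buttons on top; origin at the centre of its underside. Starts on the pins' tips, the near edge drooping onto the base, 8-18 mm too near the robot, 12-25 mm too far right, turned up to 0.1 rad. A few newtons push it. Seated: origin 10 mm above the bench at the base's origin, axes along the base's
- hole_left (a point): centre of the plate's round hole, 13.5 mm diameter, right through, at the plate's underside; 40 mm along the plate's +y from its centre. It belongs on pin_left
- hole_right (a point): centre of the plate's slot, 13.5 mm (plate's x) x 19 mm (plate's y), right through, at the plate's underside; 40 mm along the plate's -y from its centre. It belongs on pin_right
- pin_left (a point): foot of the base's left (+y) pin, on the slab's top (10 mm above the bench), at y = +40 mm of the base: round-nosed (hemispherical), 11 mm diameter, 6 mm tall
- pin_right (a point): foot of the base's right pin, on the slab's top, at y = -40 mm of the base: same shape
- gauge: bystander: notched aluminium gauge block 25 x 60 x 16 mm, standing left of the base; origin under its centre. Leave alone
- knob_cap: bystander: small round grey knob cap 23 mm diameter, 16 mm tall, left of the base; origin under its centre. Leave alone
- pen: bystander: white marker pen with a black cap, 130 mm long, 17 mm tall, lying right of the base; origin under its centre. Leave alone
- fence (a point): middle of the near face of the fence, at the slab's top, 43 mm along the base's x: a straight steel bar 190 mm long (along the base's y), 12 mm thick, 22 mm above the slab's top. A plate that comes up skew may bind on a corner with 10 N or so: push its lagging end again
Mind the look-alikes: they are no part of the job. There is more than one size of the fixture_plate; the one meant has the size given above.

How it is judged:
By the outcome, as a careful person would: the job done as asked, in the order asked, and still so for the second after the job is handed in, with the robot touching nothing.
It also fails if it takes over 48 s, if anything falls off the work surface, if the arm or the gripper's body presses on something with over 40 N, if the wrist force passes 120 N, or if a joint passes its speed limit or range.

### The arm

A 6-joint arm with a two-finger parallel gripper is mounted at the origin on a cart in front of the work surface, level with it; the furniture and walls round the work are solid. World frame = base frame: x ahead of the robot, y to its left, z up, the work surface at z = 0. Lengths are in mm, angles in rad, forces in N, time in s.
With the tool pointing down it reaches from about 375 to 825 mm from the base axis. Payload 5.5 kg.
Tool frame: the origin (TCP) lies midway between the tips of the shut fingers; the grasp point (between the pads) lies 19 mm behind it; z points along the fingers, y is the line along which they close (so a half turn about z gives the same grasp; the last joint's range is limited). The gripper opens to 85 mm and grips with 20 to 120 N. Pads are 22 mm wide; open, the fingers measure 114 mm over their backs; the gripper's body (76 mm by 85 mm) begins 54 mm behind the grasp point. The pads swing forward as they close: fully open they stand 13 mm farther back than shut.
Start: joints at [-1.163, 0.314, -0.047, 1.21, 0, 1.571], TCP at [237.951, -550.794, 197.599] pointing down, gripper open.
Joint ranges: [-2.67, 2.67], [-0.69, 1.73], [-1.03, 1.25], [-2.08, 2.16], [-1.42, 1.45], [-3.14, 3.14]. Speed limits (rad/s): [2.39, 2.39, 3.01, 3.14, 3.14, 3.14].

### API

Orientations are given as a rotation vector (axis times angle).
In Python, from station import * gives the robot as it stands. Calls block until the motion is done:
- move_ptp(position, orientation): joint-space move of the TCP to a pose.
- movel(position, rotation=None, speed=150, guard=None): straight line of the TCP; rotation=None keeps the orientation; speed is the mean speed in mm/s. With guard (N) it stops when the force on the tool has changed by that much, and returns True; else False.
- set_joints(angles): joint-space move.
- gripper_to(opening, f_grip=None): finger opening in mm; f_grip is the grip in N (None keeps the last); returns when the fingers have stopped.
- hold(seconds).
- inverse_kinematics(position, orientation): joint angles nearest the present ones, or None.
- grab_frame(name): name is "side" or "top" or "wrist"; returns a dict with "image" (384x512x3 uint8, blue, green, red), "fov_y" (degrees; the focal length in pixels is half the picture's height over the tangent of half this angle, whatever the lens; pixels are square), "cx", "cy" (the principal point, pixels), "extrinsics" (4x4, takes a point from camera to world coordinates). Camera axes: x right, y down, z forward; pixel columns grow to the right and rows downward; lengths in mm; the calibration is good to about 2 mm. A picture is of the moment at which its call begins. There is no depth.
A pose or a line that the arm cannot do raises PlanningError and nothing moves.
- job_done(): hands the job in; it is judged then, once.
Readings, each from a call of its own:
- get_time_s(): time.
- get_joints(): joint angles.
- get_qd(): joint speeds.
- get_tau(): joint torques, N m.
- get_tcp_pos(): TCP position.
- get_eef_rot(): TCP orientation.
- get_force(): force on the tool from outside, world axes, zero at the start.
- get_torque(): the same for the moment, N m.
- get_grip_width(): finger opening in mm.
- get_grip_force(): force on a finger pad.
Only numpy, scipy, OpenCV 4.12 (cv2) and the standard library are available. Lean on these libraries where they do the work, as an engineer would, in place of code of your own. Each camera call takes 0.05 s, during which the arm holds its last target. There are 200 camera calls.

## Working session

There is one attempt and no reset: what is moved stays moved. The work goes in short steps, each a Python script; the robot and the scene stay as the last script left them, time stands still between calls to the robot, and variables do not carry over. Pictures are saved under pics/ and viewed, at most 10 in all, crops included, and the job is handed in when it is done.

```bash
mkdir -p pics; cat > h.py <<'E'
from station import *
import numpy as np, cv2
def cam(f):
    im=f["image"];h=im.shape[0];F=h/2/np.tan(np.radians(f["fov_y"])/2)
    return F,f["cx"],f["cy"],np.array(f["extrinsics"])
def ray(f,u,v,z):
    F,cx,cy,T=cam(f)
    d=T[:3,:3]@np.array([(u-cx)/F,(v-cy)/F,1]);o=T[:3,3]
    return o+d*(z-o[2])/d[2]
def proj(f,p):
    F,cx,cy,T=cam(f);q=T[:3,:3].T@(np.array(p)-T[:3,3]);return np.array([cx+F*q[0]/q[2],cy+F*q[1]/q[2]])
E
python3 - <<'E'
from h import *
a=grab_frame("top");b=grab_frame("side")
np.save("top.npy",a,allow_pickle=True);np.save("side.npy",b,allow_pickle=True)
cv2.imwrite("pics/top.png",cv2.resize(a["image"],(800,600),interpolation=cv2.INTER_CUBIC));cv2.imwrite("pics/side.png",cv2.resize(b["image"],(800,600)))
for f in(a,b):print(cam(f)[:3],cam(f)[3].round(3))
print(get_eef_rot(),get_time_s())
E
```

```text
(np.float64(477.25882132191083), 264.7970516581963, 192.60589237218866) [[ 2.200000e-02 -9.830000e-01  1.800000e-01  2.799290e+02]
 [-1.000000e+00 -2.300000e-02 -5.000000e-03  1.032980e+02]
 [ 9.000000e-03 -1.800000e-01 -9.840000e-01  1.359475e+03]
 [ 0.000000e+00  0.000000e+00  0.000000e+00  1.000000e+00]]
(np.float64(484.2822764530379), 256.72884854930743, 189.44986685631685) [[-9.990000e-01 -3.200000e-02  4.300000e-02  4.728340e+02]
 [-5.200000e-02  7.900000e-01 -6.110000e-01  9.953560e+02]
 [-1.400000e-02 -6.120000e-01 -7.900000e-01  1.174282e+03]
 [ 0.000000e+00  0.000000e+00  0.000000e+00  1.000000e+00]]
[-3.07501175e+00 -6.35857483e-01  5.32404866e-04] 0.1
```

View pics/top.png

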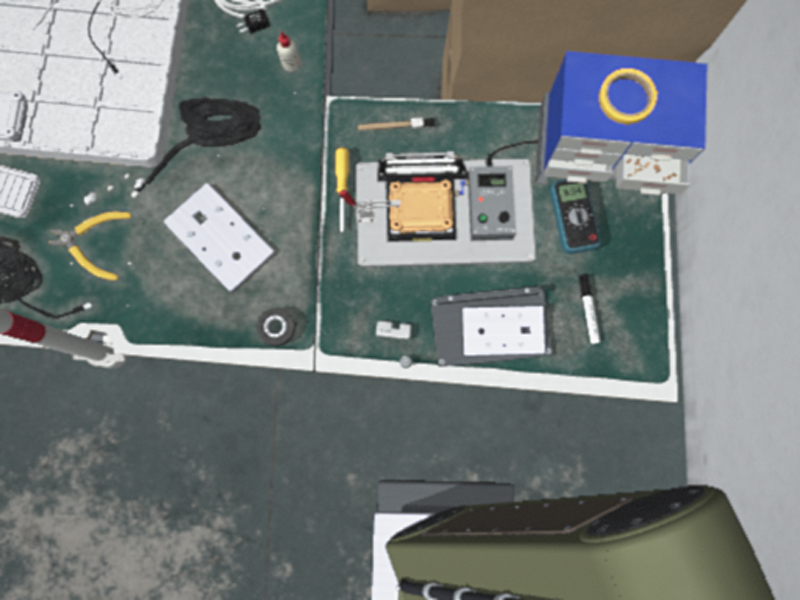

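View pics/side.png

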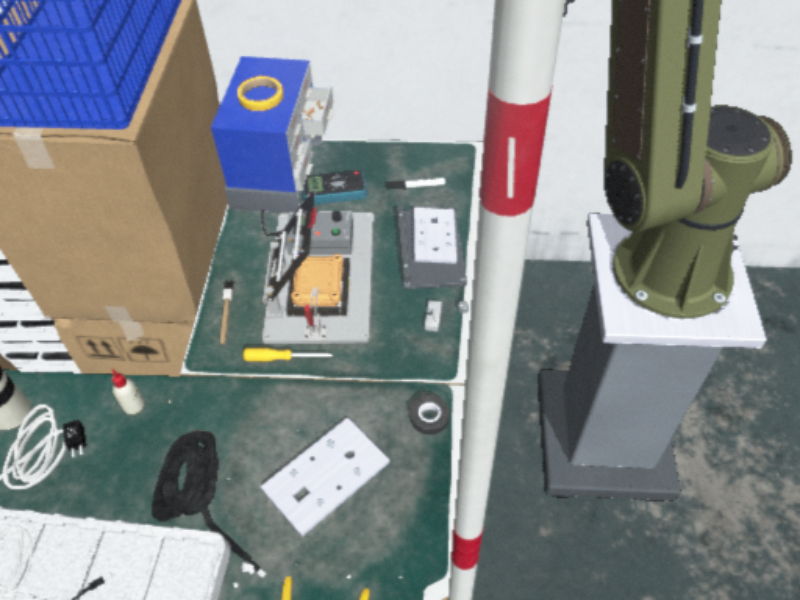

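The plate could be confused with two things: the plate lying on the dark base at top-view px (503,330), and a larger free-lying plate at (218,236). I take the one on the base, since it sits on the pins and is the smaller of the two. The fence is the far bar from (440,297) to (545,291), the gauge is at (393,329), the knob at (405,362) and the pen at (589,310). Next I measure both from masks and check the choice in a wrist close-up.

```bash
cat >> h.py <<'E'
from scipy.spatial.transform import Rotation as R
def down(a):  # tool down, tool y along world direction a+90deg
    return (R.from_euler('z',a)*R.from_euler('x',np.pi)).as_rotvec()
E
python3 - <<'E'
from h import *
a=np.load("top.npy",allow_pickle=True).item();im=a["image"]
m=(im.min(2)>190).astype(np.uint8)
for name,(u,v) in dict(small=(503,322),big=(235,225)).items():
    n,l,s,c=cv2.connectedComponentsWithStats(m)
    k=l[int(v*.64),int(u*.64)]
    q=cv2.boxPoints(cv2.minAreaRect(np.argwhere(l==k)[:,::-1].astype(np.float32)))
    P=np.array([ray(a,*p,22 if name=="small" else 8) for p in q])[:,:2]
    print(name,k,s[k],P.round(0).tolist(),np.linalg.norm(np.diff(P,axis=0),axis=1).round(1))
for p in [(432,300),(546,289),(552,355),(437,364)]:print(ray(a,p[0]*.64,p[1]*.64,10).round(0))
c=ray(a,495*.64,328*.64,10)
print(c,inverse_kinematics([c[0]-20,c[1],300],down(0)))
move_ptp([c[0]-20,c[1],300],down(0.07))
f=grab_frame("wrist");np.save("w1.npy",f,allow_pickle=True)
print(cam(f)[3].round(2),get_joints(),get_time_s())
cv2.imwrite("pics/w1.png",cv2.resize(f["image"],(800,600)))
E
```

```text
small 55 [ 296  196   52   31 1460] [[514.0, 8.0], [521.0, -137.0], [436.0, -138.0], [429.0, 5.0]] [145.2  84.8 143.6]
big 37 [ 105  118   69   68 2133] [[668.0, 570.0], [749.0, 498.0], [617.0, 363.0], [538.0, 435.0]] [108.5 189.1 106.7]
[529.  63.  10.]
[ 555. -147.   10.]
[ 433. -157.   10.]
[412.  52.  10.]
[480.11581944 -52.69920882  10.        ] [-0.11403774  0.03063945 -0.15613432  1.38402255  0.          3.02755492]
[[ 7.0000e-02 -9.6000e-01 -2.8000e-01  5.3051e+02]
 [-1.0000e+00 -7.0000e-02 -2.0000e-02 -4.9020e+01]
 [ 0.0000e+00  2.8000e-01 -9.6000e-01  4.7567e+02]
 [ 0.0000e+00  0.0000e+00  0.0000e+00  1.0000e+00]] [-1.15294944e-01  3.11167532e-02 -1.56163832e-01  1.38387295e+00
 -1.82274049e-04  2.95736487e+00] 2.15
```

View pics/w1.png

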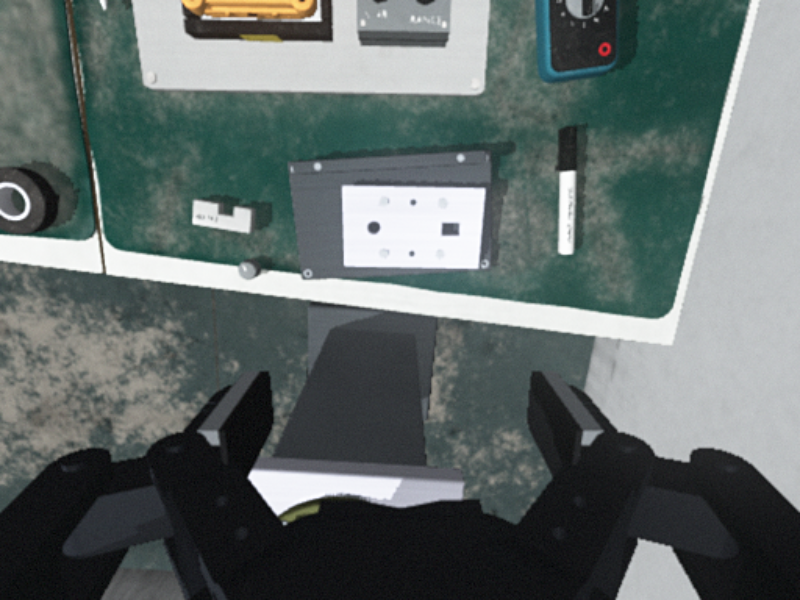

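The wrist view confirms the choice. The plate on the base measures 145x85 mm, with its round hole at (374,228) and slot at (450,229). The look-alike measures 189x108 mm. The base origin is about (492,-45.5), turned about 0.1 rad. I start by pushing to the fence with both open fingertips.

```bash
cat >> h.py <<'E'
A=0.1;O=np.array([492,-45.5])
def B(x,y,z): 
    c,s=np.cos(A),np.sin(A);return [O[0]+c*x-s*y,O[1]+s*x+c*y,z]
def inB(p):
    c,s=np.cos(A),np.sin(A);d=np.array(p[:2])-O;return np.array([c*d[0]+s*d[1],-s*d[0]+c*d[1]]).round(1)
ROT=down(A)
def st(t=""): print(t,"base",inB(get_tcp_pos()),"z",get_tcp_pos()[2].round(1),"F",np.round(get_force(),1),"t",round(get_time_s(),1))
E
python3 - <<'E'
from h import *
move_ptp(B(-92,-18,60),ROT); st()
print(movel(B(-92,-18,0),speed=80,guard=8)); st("down")
print(movel(B(-45,-18,0),speed=30,guard=11)); st("pushed")
movel(B(-70,-18,0),speed=100); movel(B(-92,-18,230),speed=250)
f=grab_frame("wrist");np.save("w2.npy",f,allow_pickle=True); st()
x,y=proj(f,B(0,0,15)).astype(int);print(x,y)
x0=max(0,min(x-125,262));y0=max(0,min(y-95,196));print(x0,y0)
cv2.imwrite("pics/w2.png",cv2.resize(f["image"][y0:y0+188,x0:x0+250],(800,600),interpolation=cv2.INTER_CUBIC))
E
```

```text
base [-90.3 -18.6] z 61.1 F [0.  0.1 0.5] t 3.1
False
down base [-91.5 -18.1] z 0.4 F [0.4 0.  0.3] t 4.0
False
pushed base [-45.2 -18. ] z -0.0 F [-0.3  0.1 -0.2] t 5.7
 base [-92.7 -17.7] z 228.6 F [0.  0.4 0.1] t 7.3
242 92
117 0
```

View pics/w2.png

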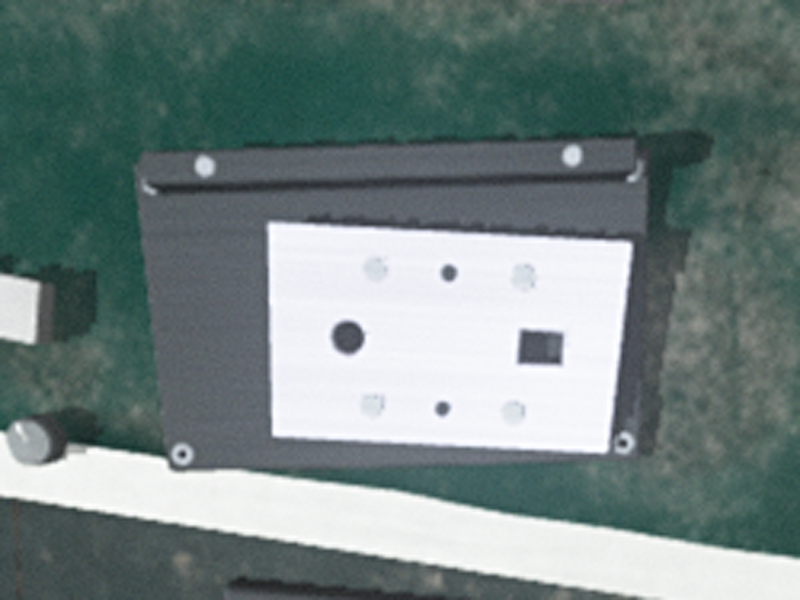

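The picture shows the plate still about 20 mm short of the fence, with its far edge at crop rows 225-240 and the fence face near row 185. I'll measure both frames to see whether it moved.

```bash
cat >> h.py <<'E'
def plate(f,zn=18,zf=27):
    """centre+angle in base frame from white top mask; edges at different heights"""
    g=f["image"].min(2);m=(g>165).astype(np.uint8)
    c=proj(f,B(0,-10,20));n,l,s,ce=cv2.connectedComponentsWithStats(m)
    best=max((k for k in range(1,n) if np.linalg.norm(ce[k]-c)<60),key=lambda k:s[k][4])
    cn=max(cv2.findContours((l==best).astype(np.uint8),cv2.RETR_EXTERNAL,2)[0],key=cv2.contourArea)
    q=cv2.boxPoints(cv2.minAreaRect(cn)); q+= .0
    P=np.array([inB(ray(f,*p,20)) for p in q]); far=np.argsort(P[:,0])[2:]
    P=np.array([inB(ray(f,*q[i],zf if i in far else zn)) for i in range(4)])
    P=P[np.argsort(P[:,0])]
    n2=P[:2][np.argsort(P[:2,1])];f2=P[2:][np.argsort(P[2:,1])]
    d=(n2[1]-n2[0]+f2[1]-f2[0]);print("corners nearR nearL farR farL",np.vstack([n2,f2]).tolist(),"centre",P.mean(0).round(1),"ang",round(float(np.arctan2(-d[0],d[1])),3));return P.mean(0)
E
python3 - <<'E'
from h import *
for n in("w1","w2"):
    f=np.load(n+".npy",allow_pickle=True).item();plate(f)
# slab/fence landmarks in w2 crop pixels -> base frame
s=250/800
for nm,p,z in[("nearL",(168,470),10),("nearR",(645,455),10),("fence top near L",(150,187),32),("fence top near R",(640,170),32),("fence farL",(140,155),32),("fence farR",(635,138),32),("holeL",(348,338),22),("slot",(541,348),22)]:
    print(nm,inB(ray(f,117+p[0]*s,p[1]*s,z)))
F=grab_frame("side");cv2.imwrite("pics/s2.png",cv2.resize(F["image"][100:220,200:360],(800,600),interpolation=cv2.INTER_CUBIC))
print(get_grip_width())
E
```

```text
corners nearR nearL farR farL [[-62.8, -95.5], [-58.0, 57.6], [22.4, -91.8], [26.8, 50.7]] centre [-17.9 -19.7] ang -0.031
corners nearR nearL farR farL [[-64.0, -94.3], [-56.3, 61.5], [21.1, -92.1], [27.7, 50.5]] centre [-17.9 -18.6] ang -0.048
nearL [-71.8 104. ]
nearR [ -65.3 -106.8]
fence top near L [39.2 94.6]
fence top near R [ 45.  -93.1]
fence farL [50.3 97.4]
fence farR [ 56.1 -90.6]
holeL [-16.1  21.3]
slot [-20.1 -58.3]
85.34034612655091
```

The plate did not move, so the open tips passed above it: they stand higher than I assumed. The fence line also gives the base angle as 0.131 rad. I'll half-close the fingers, touch the slab with a guard to find the tip height, then push.

```bash
sed -i 's/^A=0.1;/A=0.131;/' h.py
python3 - <<'E'
from h import *
gripper_to(60); 
move_ptp(B(-77,-13,40),ROT); st()
print(movel(B(-77,-13,8),speed=120,guard=6)); st("d1")
t=movel(B(-77,-13,-10),speed=20,guard=4); st("touch %s"%t)
if t:
    z=get_tcp_pos()[2]+2
    movel(B(-79,-13,z),speed=30); hold(.1); st("lift")
    print(movel(B(-46,-13,z),speed=30,guard=11)); st("pushed")
    movel(B(-80,-13,z),speed=150); movel(B(-92,-18,230),speed=300)
    f=grab_frame("wrist");np.save("w3.npy",f,allow_pickle=True);plate(f)
    x0,y0=117,0
    cv2.imwrite("pics/w3.png",cv2.resize(f["image"][y0:y0+188,x0:x0+250],(800,600),interpolation=cv2.INTER_CUBIC))
st()
E
```

```text
base [-76.1 -13.3] z 40.9 F [0.8 0.1 0.4] t 8.5
False
d1 base [-76.2 -13.3] z 9.0 F [-0.  -0.7 -0.3] t 8.9
touch False base [-76.9 -13. ] z -9.9 F [-1.3  0.  -0.3] t 9.9
 base [-76.9 -13. ] z -9.9 F [-1.3  0.  -0.3] t 9.9
```

```bash
python3 - <<'E'
from h import *
F=grab_frame("side");f=grab_frame("wrist");st()
p=proj(F,get_tcp_pos()).astype(int);print(p)
s=F["image"][p[1]-60:p[1]+60,p[0]-80:p[0]+80]
out=np.vstack([cv2.resize(s,(533,400),interpolation=cv2.INTER_CUBIC),cv2.resize(f["image"][:200][:, :],(533,200))])
cv2.imwrite("pics/s3.png",out)
E
```

```text
base [-76.8 -13. ] z -9.9 F [0.2 0.3 0. ] t 10.0
[295 154]
```

View pics/s3.png

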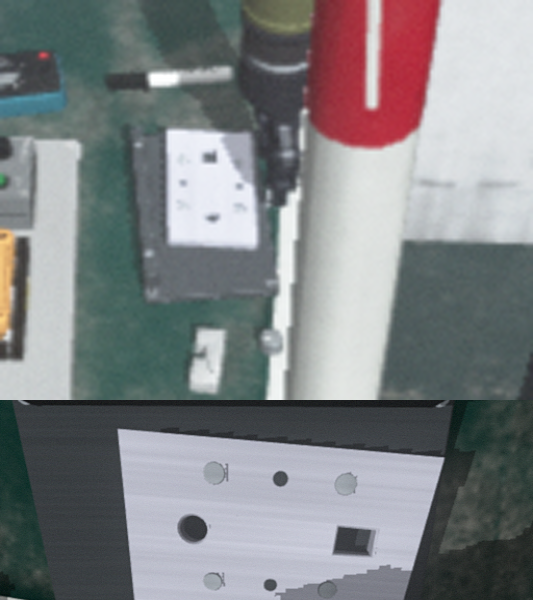

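The tips are beside the slab's near edge and still not on it, so the height with the fingers part-open stays uncertain. I'll use shut fingers, whose tip is the TCP, and push the lagging right end first.

```bash
python3 - <<'E'
from h import *
movel(B(-88,-50,20),speed=150); gripper_to(0); 
movel(B(-88,-50,13),speed=60,guard=6); st("down")
print(movel(B(-46,-50,13),speed=30,guard=11)); st("R")
movel(B(-75,-50,13),speed=150);movel(B(-75,-8,13),speed=200)
print(movel(B(-46,-8,13),speed=30,guard=11)); st("mid")
movel(B(-75,-8,13),speed=150); movel(B(-92,-18,200),speed=300)
f=grab_frame("wrist");np.save("w3.npy",f,allow_pickle=True);plate(f);st()
cv2.imwrite("pics/w3.png",cv2.resize(f["image"][:225,100:400],(800,600),interpolation=cv2.INTER_CUBIC))
E
```

```text
down base [-88.6 -49.8] z 12.4 F [-0.2 -0.1  0.5] t 11.4
False
R base [-46.2 -50. ] z 13.0 F [ 0.3 -0.4  0.9] t 12.9
False
mid base [-46.2  -8. ] z 13.0 F [-0.2 -0.8  0. ] t 14.8
corners nearR nearL farR farL [[-67.9, -91.8], [-54.1, 65.4], [17.6, -92.5], [29.3, 50.4]] centre [-18.8 -17.1] ang -0.085
 base [-92.7 -17.6] z 198.3 F [-0.9  0.2 -0.1] t 15.9
```

View pics/w3.png

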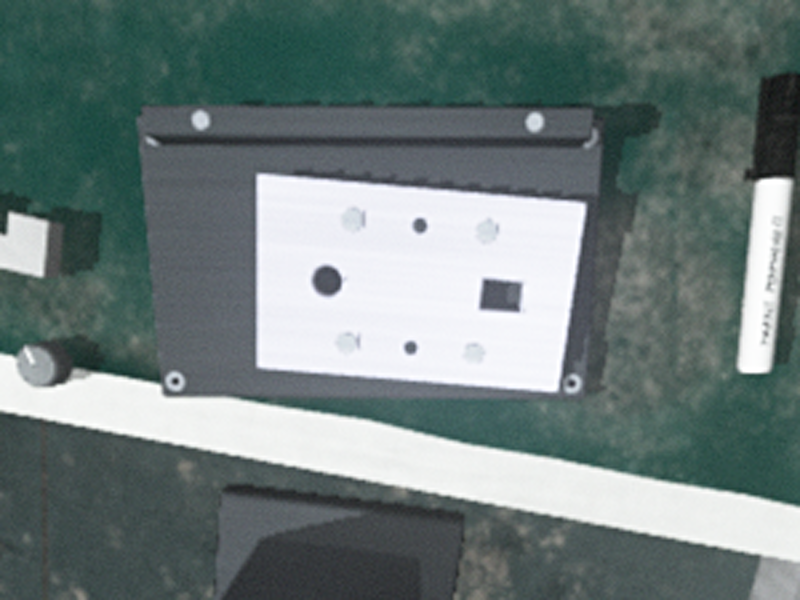

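The plate still hasn't moved (far edge at rows 173-200) and no force was felt. I'll check the finger width and find the true tip height with a guarded touch on the slab's free left area.

```bash
python3 - <<'E'
from h import *
print("w",get_grip_width(),get_grip_force())
move_ptp(B(-35,82,45),ROT); st()
t=movel(B(-35,82,4),speed=35,guard=5); st("touch %s"%t)
F=grab_frame("side");f=grab_frame("wrist")
print(proj(F,get_tcp_pos()),proj(f,get_tcp_pos()))
p=proj(F,get_tcp_pos()).astype(int)
s=F["image"][p[1]-60:p[1]+60,p[0]-60:p[0]+60]
out=np.hstack([cv2.resize(s,(400,400),interpolation=cv2.INTER_CUBIC),cv2.resize(f["image"],(400,300))[:, :].copy() if 0 else np.pad(cv2.resize(f["image"],(400,300)),((0,100),(0,0),(0,0)))])
cv2.imwrite("pics/s4.png",out)
movel(B(-35,82,45),speed=200)
E
```

```text
w 0.08753559102467662 0.0
 base [-35.3  81.7] z 45.0 F [ 0.2 -0.1 -0.4] t 16.7
touch False base [-34.8  82. ] z 4.2 F [ 0.7 -0.6  0.3] t 18.0
[286.20110847 175.35763797] [254.93066488 218.34339117]
```

View pics/s4.png

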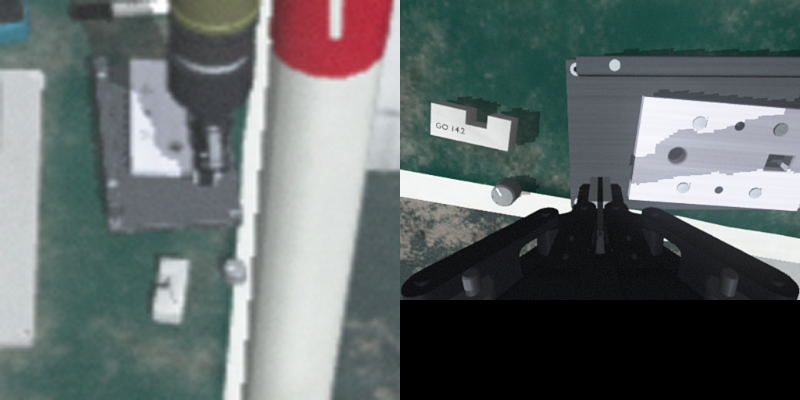

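No touch at TCP z=4, even though the slab top is at 10. In both views the real tip shows above the projected TCP: side (203,183) against (200,200). The fingers are evidently shorter than the nominal TCP, so I'll keep descending under guard to calibrate.

```bash
python3 - <<'E'
from h import *
movel(B(-35,82,6),speed=200)
t=movel(B(-35,82,-25),speed=25,guard=4); st("touch %s"%t)
movel(B(-35,82,8),speed=200); st()
E
```

```text
touch True base [-35.2  82. ] z -23.7 F [-0.5  0.7  5.4] t 19.9
 base [-33.7  81.9] z 8.8 F [ 0.9  0.5 -0.8] t 20.2
```

Contact comes at TCP z = -23.7, so the shut tips stand about 33.5 mm above the nominal TCP. I'll push with TCP z = -21 (tip at about 12.5).

```bash
python3 - <<'E'
from h import *
Z=-21
movel(B(-95,-55,10),speed=250); movel(B(-95,-55,Z),speed=150,guard=6); st("down")
t=movel(B(-50,-55,Z),speed=35,guard=10); st("R %s"%t)
x=inB(get_tcp_pos())[0]
movel(B(x-12,-55,Z),speed=150);movel(B(x-12,-10,Z),speed=200)
t=movel(B(-46,-10,Z),speed=35,guard=10); st("mid %s"%t)
x=inB(get_tcp_pos())[0]
movel(B(x-14,-10,Z),speed=150); movel(B(-92,-18,160),speed=350)
f=grab_frame("wrist");np.save("w4.npy",f,allow_pickle=True);plate(f);st()
cv2.imwrite("pics/w4.png",cv2.resize(f["image"][:262,80:430],(800,600),interpolation=cv2.INTER_CUBIC))
E
```

```text
down base [-95.6 -53.6] z -21.4 F [ 0.2 -0.6  0.6] t 21.4
R True base [-54.7 -54.1] z -21.9 F [0.2 1.  0.1] t 22.5
mid True base [-53.8  -9.2] z -22.0 F [0.3 0.2 0.3] t 23.6
corners nearR nearL farR farL [[-42.7, -91.4], [-42.6, 69.9], [41.2, -83.7], [41.4, 60.4]] centre [ -0.7 -11.2] ang -0.001
 base [-92.2 -17.9] z 159.3 F [-0.1 -0.3 -0.7] t 24.6
```

View pics/w4.png

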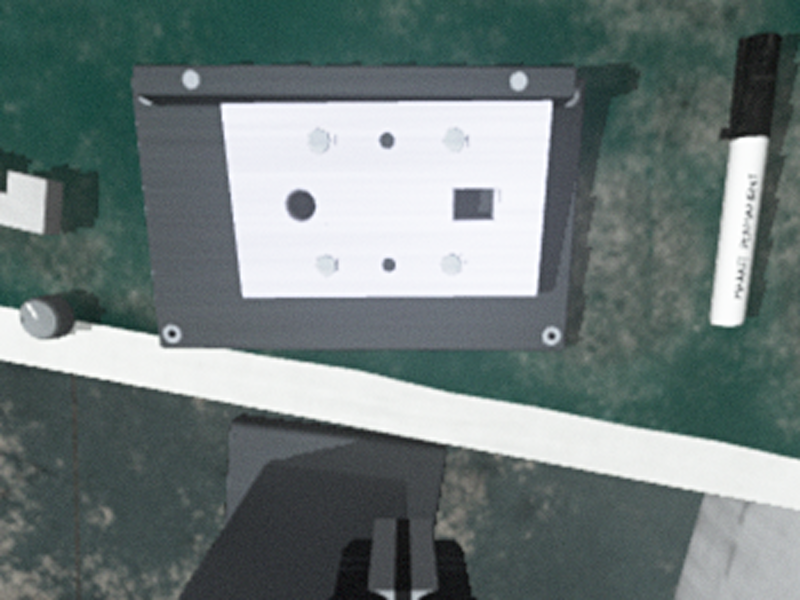

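Now the plate is square on the fence (angle ≈ 0, far edge at row 100 along the fence face) and about 11 mm too far right. Next I push its right edge along the fence.

```bash
python3 - <<'E'
from h import *
Z=-20
move_ptp(B(3,-122,30),ROT); movel(B(3,-122,Z),speed=150,guard=6); st("down")
t=movel(B(6,-76,Z),speed=28,guard=8); st("Y %s"%t)
y=inB(get_tcp_pos())[1]
movel(B(4,y-14,Z),speed=150); movel(B(0,y-20,40),speed=250); movel(B(-92,-18,160),speed=350)
f=grab_frame("wrist");np.save("w5.npy",f,allow_pickle=True);plate(f,18,18);st()
cv2.imwrite("pics/w5.png",cv2.resize(f["image"][:262,80:430],(800,600),interpolation=cv2.INTER_CUBIC))
E
```

```text
down base [   3.2 -121.7] z -18.9 F [-0.1 -0.8 -0.1] t 25.8
Y False base [  6.  -76.3] z -20.0 F [-0.1 -2.  -0.2] t 27.6
corners nearR nearL farR farL [[-42.4, -74.6], [-42.5, 81.0], [41.6, -70.3], [41.6, 73.5]] centre [-0.4  2.4] ang 0.0
 base [-92.1 -18. ] z 158.6 F [-0.3 -0.7 -0.1] t 29.0
```

View pics/w5.png

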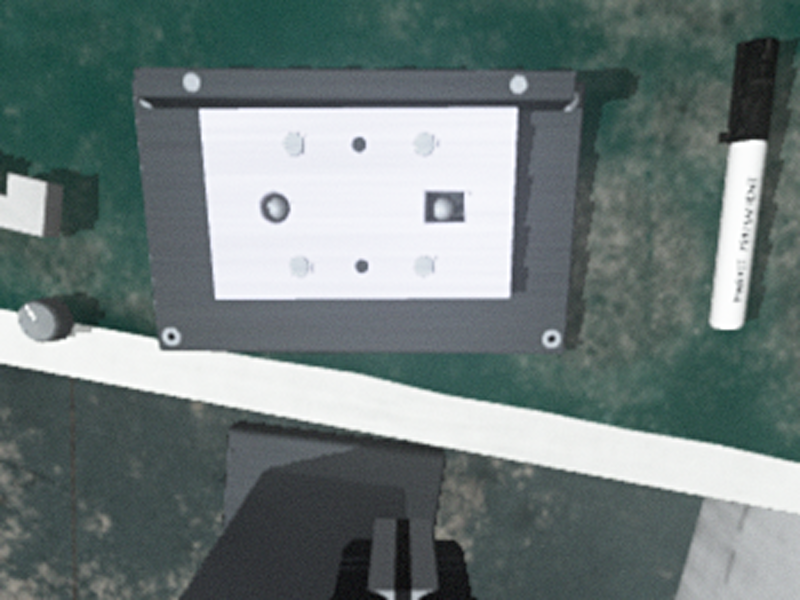

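Both pins now show in the middle of their holes, at (275,207) and (443,207). The far edge has dropped from row 100 to 107 evenly along its length, and with z=18 assumed flat the plate measures 84 mm front to back. It is seated, the bystanders are untouched and the hand is clear, so I'm handing in.

```bash
python3 -c "
from h import *
st();print(job_done())"
```

```text
base [-92.1 -18. ] z 158.6 F [-0.3 -0.7 -0.1] t 29.0
the job is handed in; nothing more can be done
None
```

The plate was pushed square to the fence and along it until both holes dropped over the pins; it lies flat by the last wrist picture, the gauge, cap and marker were left alone, and the job was handed in at 29 s with the hand clear (no verdict returned).

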